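# Lower the ratcheted sanding guard and start the dust collector

## Task

Get the bench ready for sanding: press the red pad of the ratchet pawl down until the pawl is free of the teeth, then push the raised guard arm all the way down to its stop, and finally flick the dust collector's orange-tipped toggle switch over to on (away from the collector's front grille). Only press and push with the fingertips: do not lift the arm any higher, and leave the tools and other loose things where they are.

Things in the scene. Friction and masses are not known exactly. Their poses are not given: they have to be found in the camera images.
- guard_base: Sanding guard, screwed down (place and yaw differ each time): plywood plate 130 x 385 x 16 mm with two grey cheek plates, 91 mm high, 62 mm apart, at the hinge. Origin on the bench right below the arm's hinge; z up; y is the way the arm points (plate from y = -130 to +255 mm). The pawl with its red pad is on the -y side. A small board lies fixed on the plate under the hood
- hinge (a point): Hinge of the guard arm, axis along the base's x, 75 mm above the bench. The arm is a steel bar 26 mm wide, 12 mm thick, that reaches 235 mm out, with a clear plastic hood (120 x 110 mm, 40 mm deep) under its outer end and a yellow push plate on top. A toothed wheel, 52 mm radius, turns with it about the hinge
- guard_arm (a joint): Angle of the arm above level, rad: starts at 0.76 to 0.88 (raised); 0 = level, fully down on its stop. With the pawl engaged it drops only to about 0.74, where a tooth catches; leaning harder only flexes it a little, it does not get past. With the pawl free it stays where it is left (hinge friction 0.9 N m): 2 to 7 N down on the yellow plate lowers it
- push_plate (a point): Centre of the upper face of the yellow push plate (56 mm wide, 60 mm along the arm); rides on the arm, 185 mm out along it and 12 mm above its centre line. y points outward along the arm, z square out of the plate. At arm angle a it is 185 cos a - 12 sin a mm from the hinge along the base's y and 75 + 185 sin a + 12 cos a mm above the bench
- pawl (a joint): Angle of the ratchet pawl, rad: starts at 0 to 0.03 = engaged, nose over a tooth; grows as the red pad is pressed down, to its end stop at 0.42. The nose is clear of the teeth from about 0.25: press to the stop. It stays where it is left (friction 0.2 N m, about 3 to 4 N on the pad; no spring)
- pawl_pad (a point): Where to press on the upper face of the red pad (40 mm wide, 64 mm along the base's y, 6 mm thick), 18 mm from its outer end; at the start 107 mm from the hinge to the base's -y and 67 mm above the bench. Pressed to the stop this point sinks 28 mm and moves 8 mm outward. A dark upright with the nose stands at the pad's inner end, up to 83 mm above the bench
- pawl_pivot (a point): Pivot of the pawl, axis along the base's x: 45 mm from the hinge to the base's -y, 33 mm above the bench
- collector: Dust collector box, blue painted steel, 260 x 220 x 140 mm, cannot move (its place and yaw differ each time). Origin on the bench under its centre; its front with a grille faces -x; z up
- toggle (a joint): Angle of the toggle switch on top of the collector, rad: 0 = off (the start), leaning to the collector's -x; 1.0 = on, leaning to +x. It turns about an axis along the collector's y and stays where it is left; about 1.5 N at the ball moves it
- toggle_tip (a point): Centre of the orange ball (radius 13 mm) at the end of the toggle's steel rod (radius 5 mm), 50 mm from the pivot. The pivot is at x = -20, y = 55 mm of the collector, 162 mm above the bench, on a black block 70 x 50 x 25 mm on the box's top. Off, the ball is 24 mm to -x of the pivot; on, 24 mm to +x; both 206 mm above the bench
- sander: Green plastic detail sander, 210 x 85 x 117 mm, loose; origin under its middle. Leave alone
- collet_set: Dark wooden block 100 x 150 mm with six chrome collets, 56 mm tall, loose; origin under its centre. Leave alone
- screw_dish: White ceramic dish of screws, 90 mm across, 30 mm tall, loose on top of the collector about 142 mm from the toggle's pivot; origin under its centre. Leave alone
- try_square: Try square lying flat: dark stock 120 mm long, steel blade 170 mm long, 18 mm thick, loose; origin under the middle of the stock. Leave alone
- glue_bottle: Yellow glue bottle, 60 mm across, 170 mm tall, standing loose; origin under its centre. Leave alone
- sanding_block: Cork sanding block, 110 x 60 x 38 mm, loose; origin under its centre. Leave alone
- screwdriver: Screwdriver 200 mm long, lying loose. Leave alone

How it is judged:
By the outcome, as a careful person would: the job done as asked, in the order asked, and still so for the second after the job is handed in, with the robot touching nothing.
It also fails if it takes over 64 s, if anything falls off the work surface, if the arm or the gripper's body presses on something with over 40 N, if the wrist force passes 120 N, or if a joint passes its speed limit or range.

## Robot

A 7-joint arm with a two-finger parallel gripper is mounted at the origin on the work surface. World frame = base frame: x ahead of the robot, y to its left, z up, the work surface at z = 0. Lengths are in m, angles in rad, forces in N, time in s.
With the tool pointing down it reaches from about 0.4 to 0.85 m from the base axis. Payload 4.5 kg.
Tool frame: the origin (TCP) lies on the centre line of the jaws, within the pads' length; the fingertips stand 8 mm ahead of it and the grasp point (between the pads) lies 11 mm behind it; z points along the fingers, x is the direction in which the jaws open and shut, and the axes are right-handed (so a half turn about z gives the same grasp; the last joint's range is limited). The gripper opens to 88 mm and grips with 3 to 60 N. Pads are 18 mm wide; open, the fingers measure 123 mm over their backs; the gripper's body (75 mm by 187 mm) begins 45 mm behind the grasp point.
Start: joints at [1.374, 0.689, -0.195, 1.565, 0.157, 0.902, -0.215], TCP at [0.143, -0.608, 0.247] pointing down, gripper open.
Joint ranges: [-3.01, 3.01], [-0.46, 2.08], [-1.47, 1.51], [0.13, 2.56], [-1, 4.14], [0.04, 2.09], [-2.66, 2.66]. Speed limits (rad/s): [2.57, 2.57, 3.14, 3.14, 3.14, 3.14, 3.14].

## Interface

Orientations are given as a unit quaternion [x, y, z, w].
In Python, from plant import r gives the robot as it stands.
- The arm moves only by the shell command python3 -m pendant 'ROWS' [FORCE]. ROWS is JSON, a list of rows, each a list of 3 entries, a list of its own where there are three numbers: the turn, a rotation vector about the tool's x, y, z in rad, then the shift along the tool's x, y, z in m, then the opening, from 0 (shut) to 1 (fully open). In form: [[[wx, wy, wz], [tx, ty, tz], claw], ...]. A call has 1 to 10 rows; each row is the pose to reach, as a shift and turn from the pose commanded when the call began, along the tool's axes at that moment; what a row does not reach only later rows make up. A row lasts 1/10 s, in which the tool goes at most 50 mm and 8.59 degrees, less where a joint would pass 70% of its speed; a pose out of reach is approached as far as the arm can. A call with a gripper value outside its range is refused whole. The fingers move at their own pace and stop on an object; FORCE is the grip in N (left out, the last holds). Time passes only in rows, so rows that repeat a pose let the fingers close. It gives the time, the measured TCP pose, the force and the opening at its end, in the units of the state.
- r.get_state(): the state, without advancing time (a new reading comes with each control period).
- r.snapshot(name): name is "side" or "top"; returns a dict with "image" (480x640x3 uint8, red, green, blue), "mtx" (3x3 intrinsics, pixels), "dist" ([k1, k2, p1, p2, k3] as OpenCV has them; the pictures are not rectified), "R" (3x3) and "t" (3): a world point X has camera coordinates R X + t. Camera axes: x right, y down, z forward; pixel columns grow to the right and rows downward; lengths in m; the calibration is good to about 2 mm. A picture is of the moment at which its call begins. There is no depth.
- r.finish_job(): hands the job in, once; it reports no verdict.
The state is a dict: "clock": time; "q": joint angles; "qd": joint speeds; "joint_torque": joint torques, N m; "tool_pos": TCP position; "eef_rot": TCP orientation; "contact_force": force on the tool from outside, world axes, zero at the start; "moment": the same for the moment, N m; "opening": opening from 0.0 (shut) to 1.0 (fully open).
Only numpy, scipy, OpenCV 4.12 (cv2) and the standard library are available. Lean on these libraries where they do the work, as an engineer would, in place of code of your own. Each camera call takes 0.05 s, during which the arm holds its last target. There are 200 camera calls.

## Working session

There is one attempt and no reset: what is moved stays moved. The work goes in short steps, Python scripts to look and compute and a shell command to move; the robot and the scene stay as the last step left them, time stands still between calls to the robot, and variables do not carry over. Pictures are saved under pics/ and viewed, about 8 in all and at most 12, crops included, and the job is handed in when it is done.

```bash
mkdir -p pics
python3 - <<'E'
from plant import r
import cv2,numpy as np,pickle
s=r.get_state();print({k:np.round(v,3).tolist() for k,v in s.items()})
for n in("side","top"):
    d=r.snapshot(n);pickle.dump(d,open(f"pics/{n}0.pkl","wb"));cv2.imwrite(f"pics/{n}0.png",d["image"][:,:,::-1])
    print(n,np.round(d["mtx"],1).tolist(),np.round(d["dist"],3),np.round(-d["R"].T@d["t"],3),np.round(d["R"],3).tolist())
E
```

```text
{'clock': 0.0, 'q': [1.374, 0.69, -0.195, 1.566, 0.157, 0.903, -0.215], 'qd': [-0.003, 0.002, 0.001, -0.0, -0.0, 0.001, -0.002], 'joint_torque': [0.0, -52.756, -1.266, -15.343, -0.053, 0.007, 0.0], 'tool_pos': [0.143, -0.608, 0.246], 'eef_rot': [0.784, -0.621, -0.001, -0.001], 'contact_force': [0.344, 0.759, 0.167], 'moment': [-0.012, -0.008, 0.03], 'opening': 0.999}
side [[469.2, 0.0, 326.2], [0.0, 469.2, 244.4], [0.0, 0.0, 1.0]] [-0.032  0.     0.     0.     0.   ] [-0.098  0.679  1.067] [[-0.731, -0.682, -0.01], [-0.471, 0.516, -0.715], [0.493, -0.519, -0.699]]
top [[448.8, 0.0, 313.0], [0.0, 448.8, 238.4], [0.0, 0.0, 1.0]] [-0.074  0.     0.     0.     0.   ] [ 0.361 -0.002  1.197] [[-0.023, -1.0, 0.021], [-0.987, 0.02, -0.161], [0.16, -0.024, -0.987]]
```

View pics/side0.png

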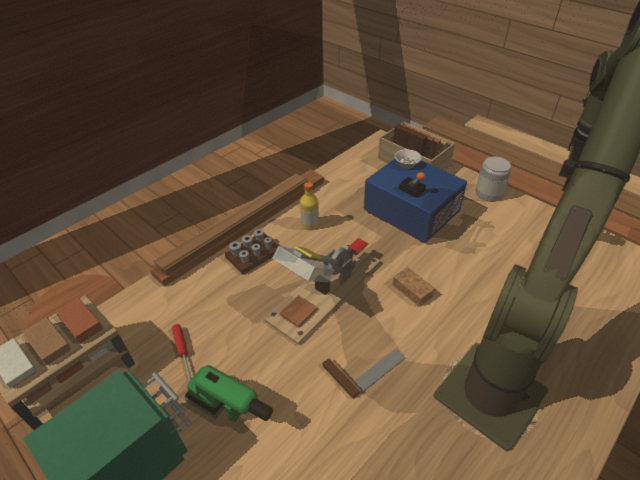

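View pics/top0.png

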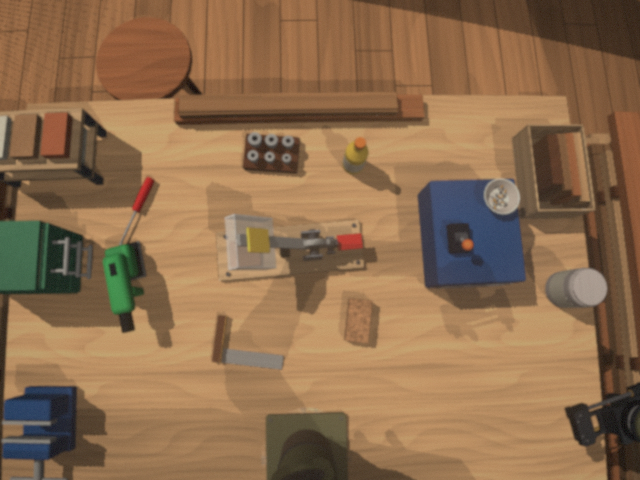

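The views show the following:
- **Top view:** red pad at about (350,242), yellow plate at (258,239), orange ball at (467,244), dish at (501,196), bottle at (356,152), cork block at (358,320).
- **Side view:** red pad at about (358,245), ball at (420,176), yellow plate at (305,253).

Next I'll measure these by masks and rays.

```bash
cat > h.py <<'E'
import cv2,numpy as np
def mask(d,lo,hi,roi):
    hsv=cv2.cvtColor(d["image"],cv2.COLOR_RGB2HSV)
    m=cv2.inRange(hsv,np.array(lo),np.array(hi)); z=np.zeros_like(m);x0,y0,x1,y1=roi;z[y0:y1,x0:x1]=m[y0:y1,x0:x1]
    n,l,st,c=cv2.connectedComponentsWithStats(z)
    if n<2: return None,None,0
    k=1+st[1:,4].argmax(); mm=(l==k).astype(np.uint8)
    return c[k],mm,int(st[k,4])
def ray(d,uv):
    p=cv2.undistortPoints(np.array([[uv]],float),d["mtx"],d["dist"])[0,0]
    v=d["R"].T@np.array([*p,1]);return -d["R"].T@d["t"],v/np.linalg.norm(v)
def plane(d,uv,z):
    o,v=ray(d,uv);return o+v*(z-o[2])/v[2]
def cross(d1,u1,d2,u2):
    o1,a=ray(d1,u1);o2,b=ray(d2,u2)
    s=np.linalg.lstsq(np.c_[a,-b],o2-o1,rcond=None)[0];p,q=o1+a*s[0],o2+b*s[1]
    return (p+q)/2,np.linalg.norm(p-q)
def box(m):
    return cv2.boxPoints(cv2.minAreaRect(cv2.findNonZero(m)))
def snap(tag):
    import pickle
    from plant import r
    o={}
    for n in("side","top"):
        o[n]=r.snapshot(n);pickle.dump(o[n],open(f"pics/{n}{tag}.pkl","wb"))
    return o
E
python3 - <<'E'
from h import *
import pickle
np.set_printoptions(precision=4,suppress=True)
S,T=[pickle.load(open(f"pics/{n}0.pkl","rb")) for n in("side","top")]
C={"red":((0,170,90),(6,255,255),(330,225,380,265),(335,225,375,260)),
"yel":((22,130,80),(33,255,255),(285,235,330,270),(235,220,280,260)),
"orange":((4,150,120),(14,255,255),(405,165,435,190),(450,230,485,258))}
for k,(lo,hi,rs,rt) in C.items():
    a,ma,na=mask(S,lo,hi,rs);b,mb,nb=mask(T,lo,hi,rt)
    print(k,a,na,b,nb,*cross(S,a,T,b)); 
    zz={"red":.067,"yel":.21,"orange":.206}[k]
    print(" planes",plane(S,a,zz),plane(T,b,zz)); print(" topbox",[plane(T,c,zz)[:2].round(4).tolist() for c in box(mb)])
# collector top z=.14
b,mb,nb=mask(T,(105,120,40),(125,255,255),(405,165,535,300))
print("blue",nb);q=cv2.approxPolyDP(cv2.convexHull(cv2.findNonZero(mb)),5,True)[:,0]
for c in q: print(c,plane(T,c,.14)[:2])
im=np.hstack([cv2.resize(T["image"][200:300,200:400],None,fx=4,fy=4,interpolation=2)]);cv2.imwrite("pics/c1.png",im[:,:,::-1])
E
```

```text
red [357.9104 245.0522] 134 [349.9643 241.075 ] 280 [ 0.534  -0.1239  0.0685] 0.002614675294554527
 planes [ 0.5338 -0.1258  0.067 ] [ 0.5353 -0.1234  0.067 ]
 topbox [[0.549, -0.0926], [0.5543, -0.1498], [0.5196, -0.1522], [0.5144, -0.0953]]
yel [307.2124 252.2655] 113 [250.2368 238.0789] 114 [0.5176 0.1091 0.2239] 0.01086890503825762
 planes [0.5225 0.0974 0.21  ] [0.5244 0.1139 0.21  ]
 topbox [[0.5474, 0.1212], [0.5468, 0.0944], [0.495, 0.0946], [0.4956, 0.1211]]
orange [420.  175.5] 34 [467.1512 244.2209] 86 [ 0.5007 -0.3741  0.2088] 0.00015930885947779215
 planes [ 0.5026 -0.3776  0.206 ] [ 0.5012 -0.3751  0.206 ]
 topbox [[0.5009, -0.3596], [0.5166, -0.3772], [0.5014, -0.3911], [0.4857, -0.3736]]
blue 439
[508 235] [ 0.5312 -0.5046]
[495 258] [ 0.4755 -0.4666]
[475 251] [ 0.4936 -0.4182]
[481 222] [ 0.5647 -0.4392]
```

View pics/c1.png

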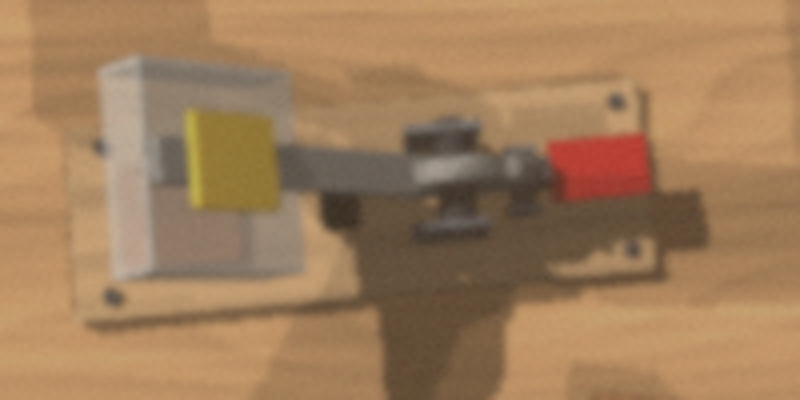

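The crop puts the guard plate's corners at (222.5,280.5), (365.5,268.8) and (360.5,219.5). The pad lies at the right end of the plate, and the yellow plate's face is near (257,240). Next: guard pose from the plate edges and the collector yaw.

Run:
```python
from h import *
import pickle
np.set_printoptions(precision=4,suppress=True)
S,T=[pickle.load(open(f"pics/{n}0.pkl","rb")) for n in("side","top")]
A,B,D=[plane(T,c,.016)[:2] for c in((222.5,280.5),(365.5,268.8),(360.5,219.5))]
print(A,B,D,"len",np.linalg.norm(A-B),"wid",np.linalg.norm(B-D))
y=(A-B)/np.linalg.norm(A-B); x=np.array([y[1],-y[0]])
print("y axis",y,"yaw",np.arctan2(-x[1] if 0 else x[1],x[0]),"side2 dir",(D-B)/np.linalg.norm(D-B),"x",x)
mid=(B+D)/2; H=mid+.130*y; print("hinge",H,"pad",H-.107*y)
for a in(.76,.82,.88): print(a,"plate",H+y*(.185*np.cos(a)-.012*np.sin(a)),.075+.185*np.sin(a)+.012*np.cos(a))
hsv=cv2.cvtColor(T["image"],cv2.COLOR_RGB2HSV);print("hsv blue",hsv[270,480],hsv[200,450],hsv[230,428])
b,mb,nb=mask(T,(100,130,20),(125,255,255),(405,165,535,300))
print(nb);q=cv2.approxPolyDP(cv2.convexHull(cv2.findNonZero(mb)),6,True)[:,0]
for c in q: print(c,plane(T,c,.14)[:2])
# yellow plate wider mask
m=mask(T,(20,100,60),(34,255,255),(235,215,285,265));print("yel",m[0],m[2],box(m[1]).tolist())
m=mask(S,(20,100,60),(34,255,255),(285,235,330,270));print("yelS",m[0],m[2],box(m[1]).tolist())
i=cv2.resize(T["image"][165:305,400:540],(560,560),interpolation=2)
j=cv2.resize(S["image"][225:295,240:380],(800,400),interpolation=2)
cv2.imwrite("pics/c2.png",cv2.resize(np.hstack([i,cv2.copyMakeBorder(j[:,:],0,160,0,0,0)]),None,fx=.58,fy=.58)[:,:,::-1])
```

```text
[0.4453 0.2097] [ 0.4681 -0.1674] [ 0.6014 -0.1595] len 0.3778448481654947 wid 0.1334955009154411
y axis [-0.0606  0.9982] yaw 0.06063641475668079 side2 dir [0.9982 0.0595] x [0.9982 0.0606]
hinge [ 0.5269 -0.0337] pad [ 0.5334 -0.1405]
0.76 plate [0.5193 0.0919] 0.21114849947434283
0.82 plate [0.5198 0.0835] 0.21844863298692707
0.88 plate [0.5203 0.0747] 0.22523250632669226
hsv blue [110  98  96] [109 108 111] [116  52  74]
2
[488 228] [ 0.5495 -0.4555]
yel [257.2181 239.8189] 541 [[246.0, 227.0], [269.0, 227.0], [269.0, 252.0], [246.0, 252.0]]
yelS [307.9524 252.5374] 147 [[293.1651611328125, 248.55044555664062], [296.27984619140625, 242.76605224609375], [321.80279541015625, 256.5091857910156], [318.6881103515625, 262.2935791015625]]
```

View pics/c2.png

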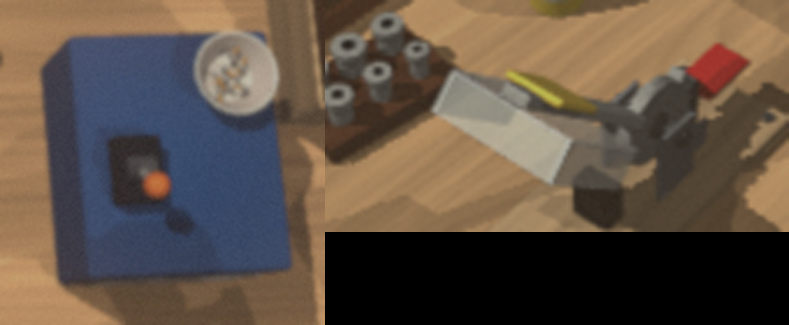

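The crops show a blue box with a lit top face, the ball at about (467,244), and the toggle leaning towards the robot. The dish is on the far right corner. The side crop shows the arm raised, the hood under it, and the pad to the right of the wheel. Next I'll compute the collector pose and plan the first move.

```bash
cat >> h.py <<'E'
from scipy.spatial.transform import Rotation as Ro
def to(p,yaw):
    """shift (tool axes) and turn from the present pose to tip-down pose with tool x at world angle yaw"""
    from plant import r
    s=r.get_state();R0=Ro.from_quat(s["eef_rot"])
    c,n=np.cos(yaw),np.sin(yaw);R1=Ro.from_matrix(np.array([[c,n,0],[n,-c,0],[0,0,-1.]]))
    print("t %.1f"%s["clock"],"pos",s["tool_pos"].round(4) if hasattr(s["tool_pos"],"round") else s["tool_pos"],"turn",(R0.inv()*R1).as_rotvec().round(3),"shift",R0.inv().apply(np.array(p)-s["tool_pos"]).round(4))
E
python3 - <<'E'
from h import *
import pickle
np.set_printoptions(precision=4,suppress=True)
S,T=[pickle.load(open(f"pics/{n}0.pkl","rb")) for n in("side","top")]
q=[(400+u/2.32,165+v/2.32) for u,v in((70,38),(88,277),(290,268))]
a,b,c=[plane(T,k,.14)[:2] for k in q];print(a,b,c,np.linalg.norm(a-b),np.linalg.norm(c-b))
x=(a-b)/np.linalg.norm(a-b);y=np.array([-x[1],x[0]]);print("coll x",x,"yaw",np.arctan2(x[1],x[0]),"from other edge",(b-c)/np.linalg.norm(b-c))
cen=b+.13*x-.11*y;piv=cen-.02*x+.055*y;print("cen",cen,"piv",piv,"ball pred",piv-.024*x)
print("bottle top",plane(T,(360,144),.17),"cork",plane(T,(358,320),.038))
print("yel@.215",plane(T,(257.2,239.8),.215))
to([.5336,-.1435,.35],.06)
to([.143,-.608,.35],-1.34)
E
```

```text
[ 0.6689 -0.3196] [ 0.4157 -0.3216] [ 0.419  -0.5371] 0.2532498726877293 0.21553487666785837
coll x [1.     0.0077] yaw 0.007739840426379612 from other edge [-0.0154  0.9999]
cen [ 0.5465 -0.4306] piv [ 0.5261 -0.3757] ball pred [ 0.5021 -0.3759]
bottle top [ 0.7562 -0.1456  0.17  ] cork [ 0.3355 -0.1398  0.038 ]
yel@.215 [0.5194 0.098  0.215 ]
t 0.1 pos [ 0.1428 -0.6079  0.246 ] turn [-0.001  0.002 -1.4  ] shift [-0.3628 -0.4867 -0.1035]
t 0.1 pos [ 0.1428 -0.6079  0.246 ] turn [0.    0.002 0.   ] shift [-0.     -0.0002 -0.104 ]
```

```bash
python3 -m pendant '[[[0,0,0],[0,0,-0.05],0],[[0,0,0],[0,0,-0.1],0],[[0,0,-0.15],[-0.03,-0.04,-0.104],0],[[0,0,-0.3],[-0.06,-0.08,-0.104],0],[[0,0,-0.45],[-0.09,-0.12,-0.104],0],[[0,0,-0.6],[-0.12,-0.16,-0.104],0],[[0,0,-0.75],[-0.15,-0.2,-0.104],0],[[0,0,-0.9],[-0.18,-0.24,-0.104],0],[[0,0,-1.05],[-0.21,-0.28,-0.104],0],[[0,0,-1.2],[-0.24,-0.32,-0.104],0]]'
python3 -c "
from h import *
to([.5336,-.1435,.35],.06)"
```

```text
clock: 1.1
tool_pos: [0.4001, -0.3001, 0.3506]
eef_rot: [0.998, -0.067, -0.0, 0.0]
contact_force: [0.8, -0.5, 0.1]
opening: 0.116
t 1.1 pos [ 0.4001 -0.3001  0.3506] turn [ 0.     0.    -0.194] shift [ 0.1113 -0.173   0.0005]
```

```bash
python3 -m pendant '[[[0,0,-0.1],[0.025,-0.04,0],0],[[0,0,-0.194],[0.05,-0.08,0],0],[[0,0,-0.194],[0.08,-0.12,0],0],[[0,0,-0.194],[0.111,-0.173,0],0],[[0,0,-0.194],[0.111,-0.173,0],0],[[0,0,-0.194],[0.111,-0.173,0],0],[[0,0,-0.194],[0.111,-0.173,0],0]]'
python3 -c "
from h import *
to([.5336,-.1435,.09],.06)"
```

```text
clock: 1.8
tool_pos: [0.5325, -0.1474, 0.3502]
eef_rot: [1.0, 0.026, -0.001, 0.001]
contact_force: [0.0, -0.9, 1.1]
opening: 0.005
t 1.8 pos [ 0.5325 -0.1474  0.3502] turn [ 0.001  0.002 -0.007] shift [ 0.0018 -0.0042  0.2602]
```

```bash
python3 -m pendant '[[[0,0,0],[0,0,0.05],0],[[0,0,0],[0,0,0.1],0],[[0,0,0],[0,0,0.15],0],[[0,0,0],[0,0,0.2],0],[[0,0,0],[0,0,0.24],0],[[0,0,0],[0,0,0.255],0],[[0,0,0],[0,0,0.255],0],[[0,0,0],[0,0,0.255],0]]'
python3 - <<'E'
from h import *
to([.5336,-.1435,.047],.06)
d=snap("1")
a=cv2.resize(d["side"]["image"][180:300,260:460],(800,480));cv2.imwrite("pics/s1.png",a[:,:,::-1])
E
```

```text
clock: 2.6
tool_pos: [0.5332, -0.1477, 0.0962]
eef_rot: [1.0, 0.026, 0.0, 0.001]
contact_force: [0.4, -0.2, 0.5]
opening: 0.005
t 2.6 pos [ 0.5332 -0.1477  0.0962] turn [ 0.001 -0.    -0.009] shift [ 0.0007 -0.0043  0.0492]
```

View pics/s1.png

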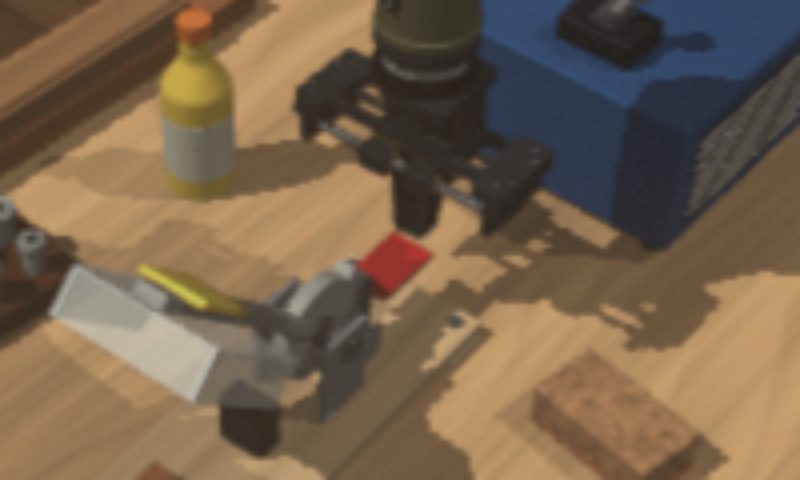

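The closed fingertips are at about (415,230) in the crop, just above the outer part of the red pad (395,262), with all else clear. I'll shift about 6 mm inward and press.

```bash
python3 -m pendant '[[[0,0,0],[0,-0.006,0.005],0],[[0,0,0],[0,-0.006,0.015],0],[[0,0,0],[0,-0.006,0.02],0],[[0,0,0],[0,-0.006,0.025],0],[[0,0,0],[0,-0.006,0.03],0],[[0,0,0],[0,-0.005,0.035],0],[[0,0,0],[0,-0.004,0.04],0],[[0,0,0],[0,-0.003,0.045],0],[[0,0,0],[0,-0.003,0.045],0]]'
```

```text
clock: 3.6
tool_pos: [0.5335, -0.1465, 0.0503]
eef_rot: [1.0, 0.026, -0.0, 0.002]
contact_force: [0.2, -4.8, 3.2]
opening: 0.003
```

```bash
python3 -m pendant '[[[0,0,0],[0,0,0.003],0],[[0,0,0],[0,0,0.006],0],[[0,0,0],[0,0,0.006],0]]';  python3 -m pendant '[[[0,0,0],[0,0,0.003],0],[[0,0,0],[0,0,0.006],0],[[0,0,0],[0,0,0.006],0]]'
```

```text
clock: 3.9
tool_pos: [0.5339, -0.1465, 0.0487]
eef_rot: [1.0, 0.026, 0.001, 0.004]
contact_force: [-6.7, -6.0, 39.0]
opening: 0.009
clock: 4.2
tool_pos: [0.5344, -0.1465, 0.0477]
eef_rot: [1.0, 0.026, 0.002, 0.005]
contact_force: [-15.7, -4.4, 85.4]
opening: 0.003
```

The pad is at its end stop: the force climbs steeply and the tip is at about 40 mm. I'll retract and check.

```bash
python3 -m pendant '[[[0,0,0],[0,0,-0.02],0],[[0,0,0],[0,0,-0.06],0],[[0,0,0],[0,0,-0.11],0],[[0,0,0],[0,0,-0.16],0],[[0,0,0],[0,0,-0.21],0],[[0,0,0],[0,0,-0.26],0],[[0,0,0],[0,0,-0.26],0]]'
python3 - <<'E'
from h import *
d=snap("2");S,T=d["side"],d["top"]
a,ma,na=mask(S,(0,170,90),(6,255,255),(330,225,380,275));b,mb,nb=mask(T,(0,170,90),(6,255,255),(335,225,375,262))
print(a,na,b,nb,cross(S,a,T,b) if nb and na else "")
to([.5200,.083,.31],.06)
cv2.imwrite("pics/s2.png",cv2.resize(S["image"][180:300,260:460],(800,480))[:,:,::-1])
E
```

```text
clock: 4.9
tool_pos: [0.5373, -0.1425, 0.305]
eef_rot: [1.0, 0.027, 0.006, 0.001]
contact_force: [0.2, 0.3, 0.1]
opening: 0.005
[360.88095238 248.76190476] 42 [354.17647059 241.94705882] 170 (array([ 0.53456475, -0.13843725,  0.04182083]), np.float64(0.0051062843121136466))
t 5.0 pos [ 0.5337 -0.1432  0.2992] turn [ 0.001 -0.002 -0.006] shift [-0.0015 -0.2266 -0.011 ]
```

View pics/s2.png

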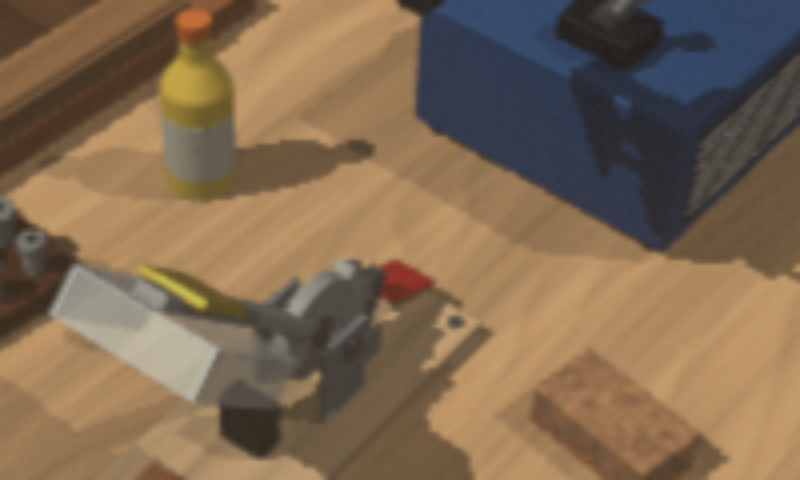

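The pad is now depressed (measured height about 42 mm, was 68) and the arm has not moved. Next I move over the yellow plate.

```bash
python3 -m pendant '[[[0,0,0],[0,-0.045,-0.01],0],[[0,0,0],[0,-0.09,-0.01],0],[[0,0,0],[0,-0.135,-0.01],0],[[0,0,0],[-0.001,-0.18,-0.01],0],[[0,0,0],[-0.001,-0.215,-0.01],0],[[0,0,0],[-0.001,-0.226,-0.01],0],[[0,0,0],[-0.001,-0.226,-0.01],0],[[0,0,0],[-0.001,-0.226,-0.01],0]]'
python3 - <<'E'
from h import *
H=np.array([.5269,-.0337]);y=np.array([-.0606,.9982])
for a in(.82,.6,.4,.2,0):
    to([*(H+y*(.181*np.cos(a)-.012*np.sin(a))),.083+.185*np.sin(a)+.012*np.cos(a)],.06)
E
```

```text
clock: 5.8
tool_pos: [0.52, 0.0805, 0.3074]
eef_rot: [1.0, 0.026, -0.001, 0.001]
contact_force: [0.7, -0.9, -0.3]
opening: 0.003
t 5.8 pos [0.52   0.0805 0.3074] turn [ 0.002  0.002 -0.008] shift [ 0.0002 -0.0005  0.081 ]
t 5.8 pos [0.52   0.0805 0.3074] turn [ 0.002  0.002 -0.008] shift [-0.     -0.0284  0.11  ]
t 5.8 pos [0.52   0.0805 0.3074] turn [ 0.002  0.002 -0.008] shift [-1.000e-04 -4.790e-02  1.412e-01]
t 5.8 pos [0.52   0.0805 0.3074] turn [ 0.002  0.002 -0.008] shift [-1.000e-04 -6.100e-02  1.758e-01]
t 5.8 pos [0.52   0.0805 0.3074] turn [ 0.002  0.002 -0.008] shift [-1.000e-04 -6.710e-02  2.123e-01]
```

```bash
python3 -m pendant '[[[0,0,0],[0,0,0.04],0],[[0,0,0],[0,0,0.06],0],[[0,0,0],[0,0,0.07],0],[[0,0,0],[0,0,0.08],0],[[0,0,0],[0,-0.005,0.085],0],[[0,0,0],[0,-0.010,0.090],0],[[0,0,0],[0,-0.015,0.095],0],[[0,0,0],[0,-0.019,0.1],0],[[0,0,0],[0,-0.024,0.105],0],[[0,0,0],[0,-0.028,0.11],0]]'
```

```text
clock: 6.8
tool_pos: [0.5188, 0.1113, 0.1985]
eef_rot: [1.0, 0.027, 0.0, -0.0]
contact_force: [0.1, -4.5, 2.5]
opening: 0.003
```

```bash
python3 -m pendant '[[[0,0,0],[0,-0.007,0.01],0],[[0,0,0],[0,-0.014,0.02],0],[[0,0,0],[0,-0.0195,0.031],0],[[0,0,0],[0,-0.024,0.04],0],[[0,0,0],[0,-0.028,0.05],0],[[0,0,0],[0,-0.031,0.06],0],[[0,0,0],[0,-0.033,0.067],0],[[0,0,0],[0,-0.035,0.075],0],[[0,0,0],[0,-0.037,0.083],0],[[0,0,0],[0,-0.038,0.09],0]]'
```

```text
clock: 7.8
tool_pos: [0.5163, 0.1491, 0.1081]
eef_rot: [1.0, 0.027, -0.0, -0.0]
contact_force: [-2.2, -1.2, 4.0]
opening: 0.005
```

Next, down to the stop at a TCP height of about 0.095.

```bash
python3 -m pendant '[[[0,0,0],[0,0,0.004],0],[[0,0,0],[0,0,0.007],0],[[0,0,0],[0,0,0.01],0],[[0,0,0],[0,0,0.012],0],[[0,0,0],[0,0,0.012],0]]'; python3 -m pendant '[[[0,0,0],[0,0,0.002],0],[[0,0,0],[0,0,0.003],0],[[0,0,0],[0,0,0.003],0]]'
```

```text
clock: 8.3
tool_pos: [0.5171, 0.1486, 0.0966]
eef_rot: [1.0, 0.027, 0.0, -0.0]
contact_force: [0.4, -0.4, -0.1]
opening: 0.006
clock: 8.6
tool_pos: [0.5172, 0.1485, 0.0953]
eef_rot: [1.0, 0.027, 0.001, 0.0]
contact_force: [-3.9, -1.0, 16.4]
opening: 0.002
```

```bash
python3 -m pendant '[[[0,0,0],[0,0,0.002],0],[[0,0,0],[0,0,0.002],0]]'; python3 -m pendant '[[[0,0,0],[0,0,-0.01],0],[[0,0,0],[0,0,-0.05],0],[[0,0,0],[0,0,-0.1],0],[[0,0,0],[0,0,-0.15],0],[[0,0,0],[0,0,-0.2],0],[[0,0,0],[0,0.05,-0.22],0],[[0,0,0],[0,0.1,-0.22],0],[[0,0,0],[0,0.15,-0.22],0],[[0,0,0],[0,0.2,-0.22],0],[[0,0,0],[0,0.25,-0.22],0]]'
python3 - <<'E'
from h import *
d=snap("3");S,T=d["side"],d["top"]
y=((22,130,80),(33,255,255))
a,ma,na=mask(S,*y,(270,235,330,290));b,mb,nb=mask(T,*y,(215,215,280,260))
print(a,na,b,nb,cross(S,a,T,b),"pred",[.5157,.151,.087])
p=np.array([.5018,-.3755]) # ball
for b,z in((-.065,.31),(-.065,.206),(.002,.206)):
    to([p[0]+b if b<0 else p[0]+.024-.0065,p[1],z],.01)
cv2.imwrite("pics/s3.png",cv2.resize(S["image"][180:300,260:460],(800,480))[:,:,::-1])
E
```

```text
clock: 8.8
tool_pos: [0.5173, 0.1485, 0.0952]
eef_rot: [1.0, 0.027, 0.002, 0.001]
contact_force: [-6.6, -1.8, 34.8]
opening: 0.01
clock: 9.8
tool_pos: [0.5295, -0.1006, 0.3117]
eef_rot: [1.0, 0.026, -0.0, 0.001]
contact_force: [1.6, 0.2, 0.2]
opening: 0.005
[295.76923077 288.38461538] 13 [239.15326633 249.68592965] 398 (array([0.51278834, 0.15224622, 0.12177336]), np.float64(0.003850520138113389)) pred [0.5157, 0.151, 0.087]
t 9.9 pos [ 0.529  -0.1082  0.3105] turn [0.006 0.003 0.029] shift [-0.1025  0.2635  0.0024]
t 9.9 pos [ 0.529  -0.1082  0.3105] turn [0.006 0.003 0.029] shift [-0.1022  0.2629  0.1064]
t 9.9 pos [ 0.529  -0.1082  0.3105] turn [0.006 0.003 0.029] shift [-0.0198  0.2661  0.1062]
```

View pics/s3.png

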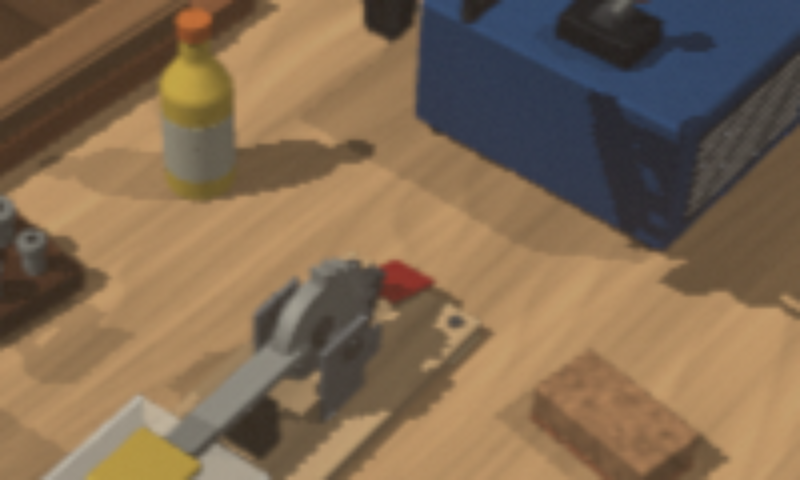

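The arm lies level: bar and hood are on the plate, and the yellow plate is at about (145,460) in the crop. The pawl pad is still down. The triangulated 0.122 m is not valid because the side ROI clipped the plate, so I'll redo it later. Next, the toggle.

```bash
python3 -m pendant '[[[0,0,0.029],[-0.02,0.045,0],0],[[0,0,0.029],[-0.04,0.09,0],0],[[0,0,0.029],[-0.06,0.135,0],0],[[0,0,0.029],[-0.08,0.18,0],0],[[0,0,0.029],[-0.1,0.22,0],0],[[0,0,0.029],[-0.102,0.26,0],0],[[0,0,0.029],[-0.102,0.263,0.04],0],[[0,0,0.029],[-0.102,0.263,0.08],0],[[0,0,0.029],[-0.102,0.263,0.105],0],[[0,0,0.029],[-0.102,0.263,0.105],0]]'
python3 - <<'E'
from h import *
d=snap("4");T=d["top"];S=d["side"]
to([.5018-.065,-.3755,.202],.01);to([.5193,-.3755,.202],.01)
c=[cv2.resize(S["image"][140:240,360:480],(400,333)),cv2.resize(T["image"][180:300,400:544],(400,333))]
cv2.imwrite("pics/s4.png",np.hstack(c)[:,:,::-1])
E
```

```text
clock: 10.9
tool_pos: [0.4396, -0.3647, 0.2033]
eef_rot: [1.0, 0.012, -0.003, -0.002]
contact_force: [-0.4, 1.5, 0.6]
opening: 0.005
t 11.0 pos [ 0.4425 -0.3656  0.2071] turn [0.    0.    0.015] shift [-0.006   0.0097  0.0051]
t 11.0 pos [ 0.4425 -0.3656  0.2071] turn [0.    0.    0.015] shift [0.0765 0.0118 0.0051]
```

View pics/s4.png

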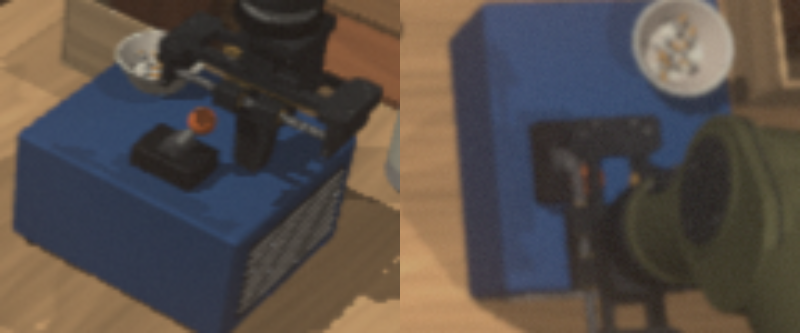

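The fingers stand on the robot side of the orange ball (200,120 in the left crop) and clear of it. I'll align sideways, then push.

```bash
python3 -m pendant '[[[0,0,0.015],[0,0.01,0.003],0],[[0,0,0.015],[0,0.01,0.003],0],[[0,0,0.015],[0,0.01,0.003],0]]'; python3 -c "
from h import *
to([.5193,-.3755,.202],.01)"
```

```text
clock: 11.3
tool_pos: [0.4428, -0.3764, 0.2047]
eef_rot: [1.0, 0.004, 0.001, 0.001]
contact_force: [-0.5, 0.2, 0.6]
opening: 0.004
t 11.3 pos [ 0.4428 -0.3764  0.2047] turn [ 0.001 -0.001 -0.001] shift [ 0.0765 -0.0003  0.0028]
```

```bash
python3 -m pendant '[[[0,0,0],[0.015,0,0.003],0],[[0,0,0],[0.025,0,0.003],0],[[0,0,0],[0.033,0,0.003],0],[[0,0,0],[0.041,0,0.003],0],[[0,0,0],[0.049,0,0.003],0],[[0,0,0],[0.056,0,0.003],0],[[0,0,0],[0.063,0,0.003],0],[[0,0,0],[0.069,0,0.003],0],[[0,0,0],[0.073,0,0.003],0],[[0,0,0],[0.073,0,0.003],0]]'; python3 -m pendant '[[[0,0,0],[0.002,0,0],0],[[0,0,0],[0.004,0,0],0],[[0,0,0],[0.004,0,0],0]]'
```

```text
clock: 12.3
tool_pos: [0.5164, -0.3745, 0.2005]
eef_rot: [1.0, 0.005, 0.0, -0.0]
contact_force: [-0.8, 0.3, 0.2]
opening: 0.007
clock: 12.6
tool_pos: [0.5194, -0.3746, 0.2005]
eef_rot: [1.0, 0.005, -0.0, -0.0]
contact_force: [-0.4, 0.5, -1.5]
opening: 0.007
```

```bash
python3 -m pendant '[[[0,0,0],[0.002,0,0],0],[[0,0,0],[0.003,0,0],0],[[0,0,0],[0.003,0,0],0]]'
python3 - <<'E'
from h import *
d=snap("5");T=d["top"];S=d["side"]
c=[cv2.resize(S["image"][140:240,360:480],(400,333)),cv2.resize(T["image"][180:300,400:544],(400,333))]
cv2.imwrite("pics/s5.png",np.hstack(c)[:,:,::-1])
E
```

```text
clock: 12.9
tool_pos: [0.5219, -0.3748, 0.2005]
eef_rot: [1.0, 0.005, -0.001, -0.0]
contact_force: [-2.6, 0.2, -0.8]
opening: 0.002
```

View pics/s5.png

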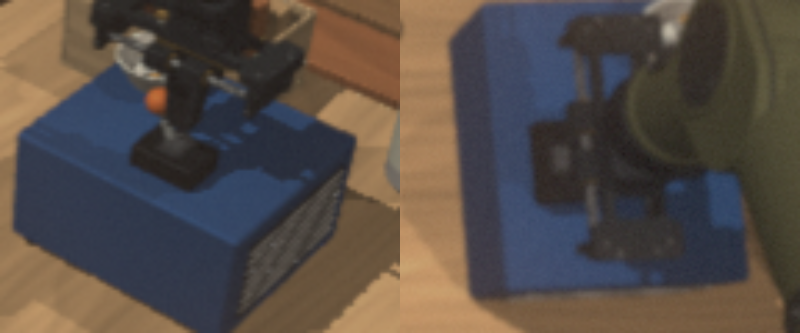

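The ball is now at (158,100) in the left crop, on the far side. I'll nudge it until the stop is felt.

```bash
python3 -m pendant '[[[0,0,0],[0.002,0,0],0],[[0,0,0],[0.003,0,0],0],[[0,0,0],[0.003,0,0],0]]'; python3 -c "
from h import *
d=snap('6');a=mask(d['side'],(4,150,100),(14,255,255),(395,155,435,190));print(a[0],a[2],plane(d['side'],a[0],.206))"
```

```text
clock: 13.3
tool_pos: [0.5221, -0.3748, 0.2004]
eef_rot: [1.0, 0.005, -0.004, -0.0]
contact_force: [-10.5, 1.3, 4.2]
opening: 0.006
[406.76470588 169.32352941] 34 [ 0.55212854 -0.37674249  0.206     ]
```

The toggle is at its stop: 10 N, with the ball at x = 0.552 (predicted 0.550). I'll retreat and do the final check.

```bash
python3 -m pendant '[[[0,0,0],[-0.02,0,0],0],[[0,0,0],[-0.05,0,0],0],[[0,0,0],[-0.08,0,0],0],[[0,0,0],[-0.09,0,-0.04],0],[[0,0,0],[-0.09,0,-0.09],0],[[0,0,0],[-0.09,0,-0.14],0],[[0,0,0],[-0.13,0.03,-0.15],0],[[0,0,0],[-0.17,0.06,-0.15],0],[[0,0,0],[-0.17,0.06,-0.15],0],[[0,0,0],[-0.17,0.06,-0.15],0]]'
python3 - <<'E'
from h import *
d=snap("7");S,T=d["side"],d["top"]
np.set_printoptions(precision=4,suppress=True)
for k,lo,hi,rs,rt in(("yel",(20,100,60),(34,255,255),(255,250,330,320),(215,215,280,275)),("orange",(4,150,100),(14,255,255),(395,155,435,190),(450,215,485,258)),("red",(0,170,90),(6,255,255),(330,225,380,275),(335,225,375,262))):
    a,_,na=mask(S,lo,hi,rs);b,_,nb=mask(T,lo,hi,rt);print(k,a,na,b,nb,*(cross(S,a,T,b) if na and nb else ()))
cv2.imwrite("pics/s7.png",np.hstack([cv2.resize(i["image"],(400,300),interpolation=3) for i in(S,T)])[:,:,::-1])
E
```

```text
clock: 14.4
tool_pos: [0.3558, -0.4378, 0.3512]
eef_rot: [1.0, 0.003, 0.001, 0.001]
contact_force: [0.5, -0.1, -0.4]
opening: 0.005
yel [295.4589 297.9416] 377 [239.5927 250.0425] 518 [0.5159 0.1556 0.0832] 0.0005356590023601007
orange [407.2105 169.1842] 38 [464.9    223.7571] 70 [ 0.5475 -0.3716  0.2114] 6.404447381428911e-05
red [360.8182 248.9545] 44 [353.9434 241.9245] 159 [ 0.5346 -0.138   0.0413] 0.005400032689424116
```

View pics/s7.png

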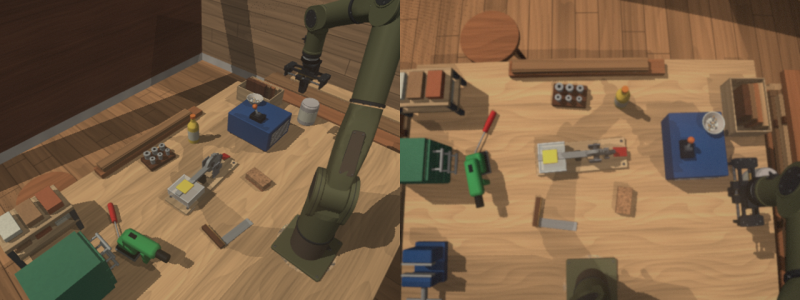

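The final view shows the arm level (plate at z ≈ 0.083, predicted 0.087), the pawl down, the toggle on and the loose items where they were. The robot is clear of everything, so I'll hand in.

```bash
python3 -c "
from plant import r
print(r.finish_job())"
```

```text
the job is handed in; nothing more can be done
None
```

The bench is ready for sanding, and I handed the job in after about 14.5 s of robot time. I pressed the pawl pad to its stop, pushed the guard arm down to its stop, then flicked the toggle to on, all with the closed fingertips.

| Item | Last check | Expected |
|---|---|---|
| Pawl pad | mask centroid at 41 mm (was 68 mm) | point sinks 28 mm |
| Yellow push plate | 83 mm high | 87 mm with the arm level |
| Guard arm stop | up to 35 N felt at the stop | – |
| Toggle ball | x = 0.548 m (was 0.501 m) | about 0.550 m when on |
| Toggle stop | 10 N felt at the stop | – |

- **Loose items:** they look unmoved in the final pictures, though I did not measure them.
- **Pad press was harder than needed:** the last step pushed the wrist force to about 85 N against the stop, under the 120 N limit.
- **Checks that disagreed:** one mid-job reading put the plate at 122 mm, because the side view's search window cut off the plate. The repeat with a wider window gave 83 mm. The pad's two camera rays also missed each other by about 5 mm, so its height is only roughly known.

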